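# Seat and clamp a deep-well plate on the orbital shaker

### The job

Get the shaker ready to run: on its platform, push the crooked orange-topped plate into the free back corner, flush against its side rail and the fixed black back bar, just as the green-topped plate sits in the other corner, and slide the red clamp bar along its rails until it is snug against the fronts of both plates. Push only: do not lift or tip the plates, keep the green one in its corner, and leave the glassware beside the shaker where it stands.

Things in the scene. Friction and masses are not known exactly. Their poses are not given: they have to be found in the camera images.
- shaker: Orbital shaker, white housing with a control panel on its front; fixed, does not move. Origin: on the bench under the middle of the platform. Its x axis points from the control panel to the back, y to the left, z up ('shaker frame'). The top of the platform's black mat is 106 mm above the bench. The control panel reaches forward to x = -206 mm, below 85 mm above the bench.
- right_rail (a point): Middle of the inner face of the right aluminium side rail, at the mat: x = 0, y = -150 mm in the shaker frame. The rail runs along the shaker's x from -155 to +155 mm, 30 mm above the mat, 14 mm thick. The left rail mirrors it, inner face at y = +150 mm.
- back_stop (a point): Middle of the front face of the fixed black back bar, 24 mm above the mat: x = 125 mm, y = 0 in the shaker frame. The bar is a rod along the shaker's y, 18 mm in diameter, spanning between the rails, its end blocks standing on them. The plates stop against it.
- plate_loose: Orange-topped sealed deep-well plate to be seated: a plain block 127.8 mm (its x) by 85.5 mm (its y) by 44 mm high, about 0.25 kg, loose on the mat and standing crooked on the right-hand (-y) side of the platform. Origin: centre of its underside. Seated, its origin is at x = 61, y = -107 mm in the shaker frame, with its x axis parallel to the shaker's.
- plate_seated: Green-topped sealed deep-well plate, same size and mass, loose but already seated in the left (+y) back corner: origin (centre of the underside) at x = 61, y = +107 mm in the shaker frame.
- clamp_bar (a joint): Position in m of the red clamp bar along the rails: 0 at the front end of its travel (towards the control panel; bar axis at x = -115 mm in the shaker frame), growing as it is slid back towards the plates, at most 0.14. About 0.103 when it touches the fronts of both seated plates. It slides straight, cannot skew, needs about 4 N to slide and stays where it is left.
- bar_mid (a point): Middle of the clamp bar, on its axis, 24 mm above the mat. The bar is a red rod along the shaker's y, 18 mm in diameter, spanning the whole width between the rails, 15 mm clear of the mat. Its black end blocks ride on the rails and carry small knobs reaching 65 mm above the mat.
- amber_bottle: Amber bottle with blue cap on the bench to the right of the shaker, 68 mm in diameter, 145 mm high. Origin: centre of its underside. Leave alone.
- beaker: Glass beaker on the bench to the right of the shaker, 70 mm across, 90 mm high. Origin: centre of its underside. Leave alone.
- flask: Green glass conical flask on the bench to the left of the shaker, 80 mm across the foot, 112 mm high. Origin: centre of its underside. Leave alone.
There are look-alikes about, which are no part of the job. What is shaped like the plate_loose but yellow is not meant.

How it is judged:
By the outcome, as a careful person would: the job done as asked, in the order asked, and still so for the second after the job is handed in, with the robot touching nothing.
It also fails if it takes over 45 s, if anything falls off the work surface, if the arm or the gripper's body presses on something with over 40 N, if the wrist force passes 120 N, or if a joint passes its speed limit or range.

### The arm

A 7-joint arm with a two-finger parallel gripper is mounted at the origin on the work surface. World frame = base frame: x ahead of the robot, y to its left, z up, the work surface at z = 0. Lengths are in m, angles in degrees, forces in N, time in s.
With the tool pointing down it reaches from about 0.425 to 0.925 m from the base axis. Payload 6.8 kg.
Tool frame: the origin (TCP) lies midway between the tips of the shut fingers; the grasp point (between the pads) lies 19 mm behind it (robot.grasp_offset is the distance from the TCP to the grasp point, in m); z points along the fingers, y is the direction in which the jaws open and shut (so a half turn about z gives the same grasp; the last joint's range is limited). The gripper opens to 88 mm and grips with 3 to 60 N. Pads are 20 mm wide; open, the fingers measure 115 mm over their backs; the gripper's body (75 mm by 178 mm) begins 61 mm behind the grasp point.
Start: joints at [-78.787, 27.33, 1.283, 89.118, -0.659, 63.558, -4.761], TCP at [0.202, 0.644, 0.223] pointing down, gripper open.
Joint ranges: [-169.35, 169.35], [-19.33, 120.38], [-80.79, 83.38], [13.8, 139.57], [-78.32, 258.32], [9.67, 109.79], [-169.56, 169.56]. Speed limits (degrees/s): [136.94, 136.94, 180, 180, 180, 180, 180].

### API

Orientations are given as a 3x3 rotation matrix whose columns are the frame's x, y, z axes.
In Python, from plant import robot gives the robot as it stands.
- The arm moves only by the shell command python3 -m pendant 'ROWS' [OPENING] [FORCE]. ROWS is JSON, a list that holds one entry, the list of rows, each a list of 4 numbers: the shift along the tool's x, y, z in m, then the turn about the tool's z in degrees. In form: [[[tx, ty, tz, spin], ...]]. A call has 1 to 20 rows; each row shifts and turns the commanded pose from where the row before left it, along the tool's axes as they then stand; what a row does not reach is not made up. A row lasts 1/12 s, in which the tool goes at most 41.7 mm and 7.16 degrees, less where a joint would pass 70% of its speed; a pose out of reach is approached as far as the arm can. A call is refused whole if a number of a shift passes 0.0417 or a number of a turn 7.16, either way. A call with a gripper value outside its range is refused whole. OPENING is the opening, from -1 (shut) to 1 (fully open), set as the call begins (- or left out, the last holds). The fingers move at their own pace and stop on an object; FORCE is the grip in N (left out, the last holds). Time passes only in rows, so rows that do not move let the fingers close. It gives the time, the measured TCP pose, the force and the opening at its end, in the units of the state.
- robot.observe(): the state, without advancing time (a new reading comes with each control period).
- robot.snapshot(name): name is "scene" or "top"; returns a dict with "pixels" (384x512x3 uint8, red, green, blue), "z_map" (384x512 float32, m along the optical axis (not along the pixel's ray), 0 where there is no reading), "mtx" (3x3 intrinsics, pixels), "k1" (the pictures are not rectified: a ray, as slopes to the right and down, at radius r is drawn at 1 + k1 r^2 times it, then the intrinsics apply), "rvec" (rotation vector, rad) and "tvec" (3), from world to camera coordinates, as OpenCV has them. Camera axes: x right, y down, z forward; pixel columns grow to the right and rows downward; lengths in m; the calibration is good to about 2 mm. A picture is of the moment at which its call begins.
- robot.sign_off(): hands the job in, once; it reports no verdict.
The state is a dict: "time": time; "joint_pos": joint angles; "qvel": joint speeds; "effort": joint torques, N m; "tool_pos": TCP position; "orientation": TCP orientation; "contact_force": force on the tool from outside, world axes, zero at the start; "torque": the same for the moment, N m; "finger_gap": finger opening in m.
Only numpy, scipy, OpenCV 4.12 (cv2) and the standard library are available. Lean on these libraries where they do the work, as an engineer would, in place of code of your own. Each camera call takes 0.05 s, during which the arm holds its last target.

## Working session

There is one attempt and no reset: what is moved stays moved. The work goes in short steps, Python scripts to look and compute and a shell command to move; the robot and the scene stay as the last step left them, time stands still between calls to the robot, and variables do not carry over. Pictures are saved under pics/ and viewed, and the job is handed in when it is done.

```bash
ls; mkdir -p pics
python3 - <<'E'
from plant import robot
import cv2,numpy as np
s=robot.observe()
for k,v in s.items(): print(k,np.round(v,3).tolist())
for n in("scene","top"):
    d=robot.snapshot(n); cv2.imwrite(f'pics/{n}0.png',d['pixels'][:,:,::-1]); np.savez(f'{n}0.npz',**d)
    print(n,d['mtx'],d['k1'],d['rvec'],d['tvec'])
E
```

```text
pics
time 0.0
joint_pos [-78.787, 27.376, 1.279, 89.176, -0.659, 63.56, -4.762]
qvel [-0.004, 0.018, -0.034, 0.081, -0.065, 0.059, -0.092]
effort [0.0, -58.288, 1.535, -27.26, -0.054, 0.017, 0.0]
tool_pos [0.202, 0.644, 0.222]
orientation [[-0.954, 0.299, -0.0], [0.299, 0.954, -0.002], [-0.0, -0.002, -1.0]]
contact_force [0.506, -0.193, 0.121]
torque [0.021, -0.043, 0.05]
finger_gap 0.088
scene [[428.73722638   0.         256.89420322]
 [  0.         428.73722638 196.40789386]
 [  0.           0.           1.        ]] 0.04880470781452564 [ 0.98699835  2.47490876 -0.99738327] [ 0.40221675 -0.23276455  1.79663947]
top [[357.08594866   0.         251.96730688]
 [  0.         357.08594866 191.80569881]
 [  0.           0.           1.        ]] -0.10494799287718354 [ 2.17990532 -2.04231862  0.2099401 ] [0.00850948 0.57611591 1.06895051]
```

View pics/scene0.png

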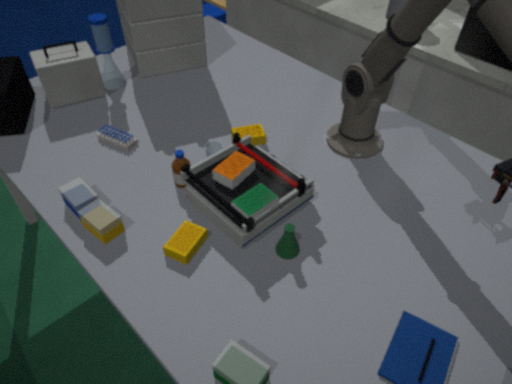

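View pics/top0.png

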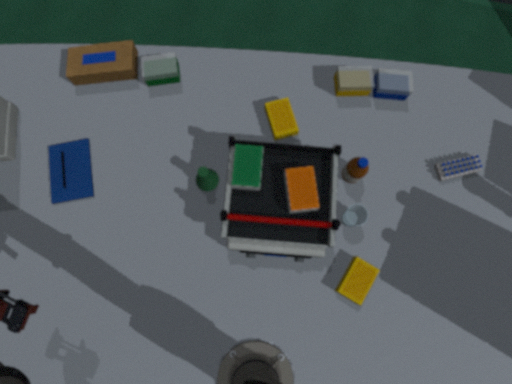

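The top view shows the orange-topped plate at about (302,189), on the right half of the platform. The green one is at (247,166) in the back-left corner and the red bar at y≈221. The yellow look-alikes at (282,118) and (358,280) are on the bench, so the orange plate on the mat is the one meant. I'll confirm that in a crop and measure.

```bash
cat > h.py <<'E'
import cv2,numpy as np
def toplane(d,uv,z):
    uv=np.asarray(uv,float).reshape(-1,2);K=d['mtx'];R=cv2.Rodrigues(np.asarray(d['rvec']))[0];t=np.asarray(d['tvec'])
    n=cv2.undistortPoints(uv[:,None],K,np.array([float(d['k1']),0,0,0]))[:,0]
    r=np.c_[n,np.ones(len(n))]@R; c=-R.T@t
    return c+r*((z-c[2])/r[:,2])[:,None]
def depthpts(d,m):
    v,u=np.nonzero(m&(d['z_map']>0)); z=d['z_map'][v,u]
    n=cv2.undistortPoints(np.c_[u,v].astype(float)[:,None],d['mtx'],np.array([float(d['k1']),0,0,0]))[:,0]
    R=cv2.Rodrigues(np.asarray(d['rvec']))[0]
    return (np.c_[n,np.ones(len(n))]*z[:,None]-np.asarray(d['tvec']))@R
def masks(d):
    h=cv2.cvtColor(d['pixels'],cv2.COLOR_RGB2HSV);H,S,V=[h[...,i].astype(int) for i in range(3)]
    big=lambda m:max(( (lb==i) for n,lb in [cv2.connectedComponents(m.astype(np.uint8))] for i in range(1,n)),key=np.sum)
    return dict(orange=big((H>=7)&(H<=18)&(S>170)&(V>170)),green=big((H>50)&(H<80)&(S>130)&(V>90)&(np.indices(H.shape)[0]>100)),red=big(((H<4)|(H>176))&(S>170)&(V>90)))
E
python3 - <<'E'
from h import *
for n in('top','scene'):
    d=dict(np.load(n+'0.npz'))
    for k,m in masks(d).items():
        p=depthpts(d,m); 
        c=max(cv2.findContours(m.astype(np.uint8),0,2)[0],key=cv2.contourArea)
        z={'orange':.15,'green':.15,'red':.13}[k]
        w=toplane(d,c.reshape(-1,2),z)
        r=cv2.minAreaRect((w[:,:2]*1000).astype(np.float32))
        print(n,k,m.sum(),'px',np.argwhere(m).mean(0)[::-1].round(),'depthmed',np.median(p,0).round(4),'rect',np.round(r[0],1),np.round(r[1],1),round(r[2],1), cv2.boxPoints(r).round().tolist())
d=dict(np.load('top0.npz'));cv2.imwrite('pics/c0.png',cv2.resize(d['pixels'][120:280,190:390,::-1],None,fx=4,fy=4)[:600])
E
```

```text
Traceback (most recent call last):
  File "h.py", line 15, in masks
    return dict(orange=big((H>=7)&(H<=18)&(S>170)&(V>170)),green=big((H>50)&(H<80)&(S>130)&(V>90)&(np.indices(H.shape)[0]>100)),red=big(((H<4)|(H>176))&(S>170)&(V>90)))
                       ~~~^^^^^^^^^^^^^^^^^^^^^^^^^^^^^^^^
  File "h.py", line 14, in <lambda>
    big=lambda m:max(( (lb==i) for n,lb in [cv2.connectedComponents(m.astype(np.uint8))] for i in range(1,n)),key=np.sum)
                 ~~~^^^^^^^^^^^^^^^^^^^^^^^^^^^^^^^^^^^^^^^^^^^^^^^^^^^^^^^^^^^^^^^^^^^^^^^^^^^^^^^^^^^^^^^^^^^^^^^^^^^^^
ValueError: max() iterable argument is empty
```

Run:
```python
from h import *
d=dict(np.load('top0.npz'));cv2.imwrite('pics/c0.png',cv2.resize(d['pixels'][125:275,190:390,::-1],None,fx=4,fy=4))
for n,pp in(('top',[(302,189),(247,166),(280,221)]),('scene',[(235,167),(255,203),(275,170)])):
    d=dict(np.load(n+'0.npz'));h=cv2.cvtColor(d['pixels'],cv2.COLOR_RGB2HSV)
    print(n,[h[v,u].tolist() for u,v in pp])
```

```text
top [[14, 218, 144], [75, 185, 84], [1, 241, 112]]
scene [[16, 235, 151], [74, 184, 90], [1, 196, 116]]
```

View pics/c0.png

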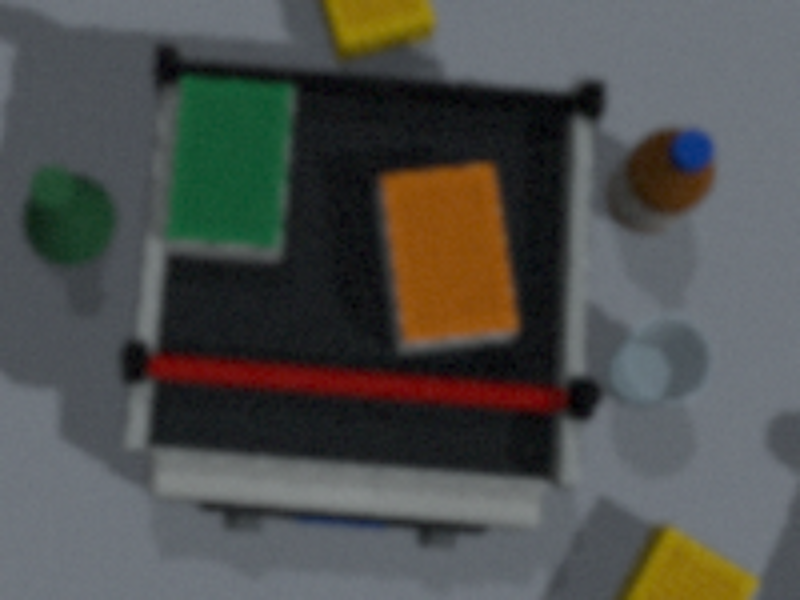

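The crop confirms it. The orange-topped plate is crooked at crop (450,255), the green one is in its corner at (232,163), and the red bar is in front at about y=380. The amber bottle and beaker stand right of the right rail.

```bash
sed -i 's/(S>170)&(V>170)/(S>170)\&(V>110)/; s/(V>90)&(np/(V>65)\&(np/; s/(V>90)))$/(V>70)))/' h.py
python3 - <<'E'
import re
s=open('h.py').read()
s=s[:s.index('def masks')]+'''def masks(d):
    h=cv2.cvtColor(d['pixels'],cv2.COLOR_RGB2HSV);H,S,V=[h[...,i].astype(int) for i in range(3)]
    def big(m,lo,hi):
        n,lb=cv2.connectedComponents(m.astype(np.uint8)); best=None
        for i in range(1,n):
            q=lb==i
            if q.sum()<60: continue
            p=depthpts(d,q)
            if len(p)<20: continue
            c=np.median(p,0)
            if lo<c[2]<hi and .4<c[0]<.95 and abs(c[1])<.35 and (best is None or q.sum()>best.sum()): best=q
        return best
    return dict(orange=big((H>=7)&(H<=18)&(S>150)&(V>90),.13,.17),green=big((H>60)&(H<85)&(S>130)&(V>55),.13,.17),red=big(((H<5)|(H>176))&(S>150)&(V>60),.11,.15))
def meas(d,n=''):
    out={}
    for k,m in masks(d).items():
        if m is None: print(n,k,'none'); continue
        p=depthpts(d,m); c=max(cv2.findContours(m.astype(np.uint8),0,1)[0],key=cv2.contourArea)
        w=toplane(d,c.reshape(-1,2),{'orange':.15,'green':.15,'red':.132}[k])
        r=cv2.minAreaRect((w[:,:2]*1000).astype(np.float32)); out[k]=r
        print(n,k,m.sum(),'px',np.argwhere(m).mean(0)[::-1].round(),'dep',np.median(p,0).round(4),'rect',np.round(r[0],1),np.round(r[1],1),round(r[2],1),cv2.boxPoints(r).round().tolist())
    return out
'''
open('h.py','w').write(s)
E
python3 - <<'E'
from h import *
for n in('top','scene'): meas(dict(np.load(n+'0.npz')),n)
E
```

```text
top orange 1182 px [302. 188.] dep [ 0.5779 -0.1004  0.1492] rect [578.9 -99.8] [124.2  83.6] 10.0 [[510.0, -69.0], [525.0, -152.0], [647.0, -130.0], [633.0, -48.0]]
top green 1060 px [247. 165.] dep [0.6365 0.065  0.1491] rect [637.1  65.1] [ 79.9 122.6] 89.9 [[576.0, 25.0], [698.0, 25.0], [698.0, 105.0], [576.0, 105.0]]
top red 664 px [278. 220.] dep [ 0.4787 -0.036   0.1365] rect [479.3 -38.7] [304.1  19.4] 88.7 [[466.0, -191.0], [486.0, -191.0], [492.0, 113.0], [473.0, 113.0]]
scene orange 621 px [233. 165.] dep [ 0.5774 -0.0992  0.1509] rect [ 575.1 -100.4] [128.   84.3] 9.8 [[505.0, -70.0], [519.0, -153.0], [645.0, -131.0], [631.0, -48.0]]
scene green 700 px [253. 198.] dep [0.638  0.0638 0.151 ] rect [631.4  64. ] [ 82.8 125. ] 89.3 [[568.0, 23.0], [693.0, 22.0], [694.0, 105.0], [569.0, 106.0]]
scene red 271 px [259. 158.] dep [ 0.483  -0.0761  0.1376] rect [476.3 -80.8] [230.2  25. ] 88.8 [[461.0, -196.0], [486.0, -196.0], [491.0, 34.0], [466.0, 35.0]]
```

```bash
python3 -m pendant '[[[0,0,0,-5.4],[0,0,0,-5.4],[0,0,0,-5.4],[-0.02,-0.033,0,0],[-0.02,-0.033,0,0],[-0.02,-0.033,0,0],[-0.02,-0.033,0,0],[-0.02,-0.033,0,0],[-0.02,-0.033,0,0],[-0.02,-0.033,0,0],[-0.02,-0.033,0,0],[-0.02,-0.033,0,0],[-0.02,-0.033,0,0],[-0.02,-0.033,0,0],[-0.02,-0.033,0,0],[-0.02,-0.033,0,0],[-0.02,-0.033,0,0],[-0.02,-0.033,0,0],[0,0,0,0]]]' -1 10
python3 - <<'E'
# refine shaker yaw from rails/bars (top pic)
from h import *
d=dict(np.load('top0.npz'));m=masks(d)
p=toplane(d,np.argwhere(m['red'])[:,::-1],.132)
l=cv2.fitLine(p[:,:2].astype(np.float32),cv2.DIST_HUBER,0,.01,.01).ravel();print('red yaw',np.degrees(np.arctan2(-l[0]*np.sign(l[1]),abs(l[1]))),l)
# right rail: bright pixels at z ~.136
P=depthpts(d,np.ones(m['red'].shape,bool))
h=cv2.cvtColor(d['pixels'],cv2.COLOR_RGB2HSV)
for lo,hi in((-.215,-.17),(.09,.14)):
    s=P[(abs(P[:,2]-.136)<.006)&(P[:,1]>lo)&(P[:,1]<hi)&(P[:,0]>.5)&(P[:,0]<.68)]
    l=cv2.fitLine(s[:,:2].astype(np.float32),cv2.DIST_HUBER,0,.01,.01).ravel();print(len(s),l,np.degrees(np.arctan(l[1]/l[0])))
E
```

```text
time: 1.68
tool_pos: [0.4945, 0.1349, 0.2228]
orientation: [[-0.999, 0.032, 0.002], [0.032, 0.999, -0.003], [-0.002, -0.003, -1.0]]
contact_force: [0.3, 0.5, 0.5]
finger_gap: 0.0003
red yaw -1.1740456 [ 0.02048953  0.9997901   0.47948244 -0.03625114]
295 [ 0.9997016  -0.0244276   0.5890672  -0.19699144] -1.3997372
272 [ 0.9996764  -0.02543684  0.59244907  0.11728672] -1.4575807
```

```bash
python3 -m pendant '[[[-0.0197,-0.031,0,-0.5],[-0.0197,-0.031,0,0],[-0.0197,-0.031,0,0],[-0.0197,-0.031,0,0],[-0.0197,-0.031,0,0],[0,0,0,0],[0,0,0.025,0],[0,0,0.025,0],[0,0,0.025,0],[0,0,0.0275,0],[0,0,0,0],[0,0,0,0]]]'
python3 - <<'E'
from plant import robot
from h import *
for n in('scene','top'):
    d=robot.snapshot(n)
    cv2.imwrite(f'pics/{n}1.png',cv2.resize(d['pixels'][100:280,170:400,::-1],None,fx=3,fy=3))
    meas(d,n)
E
```

```text
time: 2.68
tool_pos: [0.5865, -0.0132, 0.1191]
orientation: [[-1.0, 0.012, -0.004], [0.012, 1.0, -0.0], [0.004, -0.0, -1.0]]
contact_force: [0.4, 0.7, 0.9]
finger_gap: 0.0006
scene orange 344 px [228. 169.] dep [ 0.6068 -0.0963  0.1512] rect [599.3 -96. ] [76.4 84.6] 9.2 [[555.0, -60.0], [568.0, -144.0], [644.0, -132.0], [630.0, -48.0]]
scene green 671 px [253. 198.] dep [0.6392 0.0631 0.1512] rect [631.9  63.3] [ 80.8 123.8] 88.7 [[569.0, 24.0], [693.0, 22.0], [695.0, 102.0], [571.0, 105.0]]
scene red 66 px [291. 182.] dep [0.4858 0.0847 0.1379] rect [480.5  77.4] [61.6 22.7] 87.3 [[468.0, 47.0], [490.0, 46.0], [493.0, 108.0], [471.0, 109.0]]
top orange 410 px [311. 191.] dep [ 0.5658 -0.1272  0.1491] rect [ 583.2 -128.5] [123.1  40.6] 2.1 [[521.0, -110.0], [522.0, -151.0], [645.0, -147.0], [644.0, -106.0]]
top green 540 px [243. 159.] dep [0.6596 0.0835 0.149 ] rect [637.3  70.8] [ 65.9 122.2] 88.8 [[576.0, 39.0], [698.0, 37.0], [699.0, 103.0], [577.0, 105.0]]
top red 163 px [318. 224.] dep [ 0.4764 -0.1516  0.1363] rect [ 477.1 -153.9] [74.  19.5] 87.8 [[466.0, -191.0], [485.0, -191.0], [488.0, -117.0], [469.0, -117.0]]
```

View pics/top1.png

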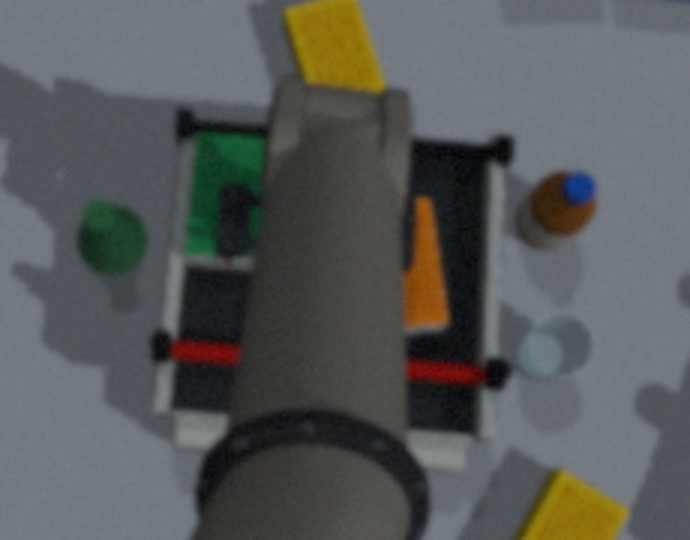

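View pics/scene1.png

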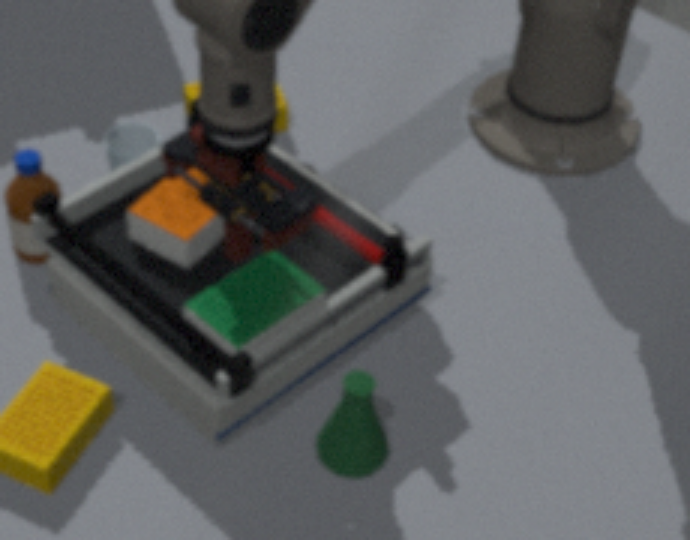

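```bash
python3 -m pendant '[[[0,-0.008,0,0.6],[0,-0.008,0,0],[0,-0.005,0,0],[0,-0.005,0,0],[0,-0.005,0,0],[0,-0.005,0,0],[0,-0.005,0,0],[0,-0.005,0,0],[0,-0.005,0,0],[0,-0.005,0,0],[0,-0.005,0,0],[0,-0.004,0,0],[0,0,0,0]]]'
cat > look.py <<'E'
import sys
from plant import robot
from h import *
for n in sys.argv[2:]:
    d=robot.snapshot(n); np.savez(f'{n}{sys.argv[1]}.npz',**d)
    y,x=(100,170) if n=='top' else (120,170)
    cv2.imwrite(f'pics/{n}{sys.argv[1]}.png',cv2.resize(d['pixels'][y:y+150,x:x+190,::-1],None,fx=4,fy=4))
    meas(d,n)
E
python3 look.py 2 scene top
```

```text
time: 3.87
tool_pos: [0.5862, -0.08, 0.1201]
orientation: [[-1.0, 0.024, -0.0], [0.024, 1.0, -0.001], [0.0, -0.001, -1.0]]
contact_force: [-0.3, 0.8, 1.3]
finger_gap: 0.0009
scene orange 249 px [220. 163.] dep [ 0.6063 -0.1329  0.1512] rect [ 601.6 -133.2] [81.2 60.3] 85.9 [[569.0, -172.0], [629.0, -176.0], [635.0, -95.0], [574.0, -91.0]]
scene green 684 px [254. 198.] dep [0.6374 0.0644 0.1511] rect [632.9  63.6] [ 80.1 122.7] 88.8 [[571.0, 25.0], [693.0, 22.0], [695.0, 102.0], [572.0, 105.0]]
scene red 202 px [277. 171.] dep [0.4841 0.0041 0.1381] rect [479.5  15.6] [180.9  25. ] 88.0 [[464.0, -74.0], [489.0, -75.0], [495.0, 106.0], [470.0, 106.0]]
top orange none
top green 1040 px [247. 165.] dep [0.6354 0.0644 0.1492] rect [636.7  63.5] [ 80.2 121.4] 88.5 [[575.0, 25.0], [696.0, 22.0], [698.0, 102.0], [577.0, 105.0]]
top red 341 px [253. 218.] dep [0.4801 0.0376 0.1363] rect [481.1  38.6] [149.5  19.4] 88.8 [[470.0, -36.0], [489.0, -36.0], [492.0, 113.0], [473.0, 113.0]]
```

View pics/scene2.png

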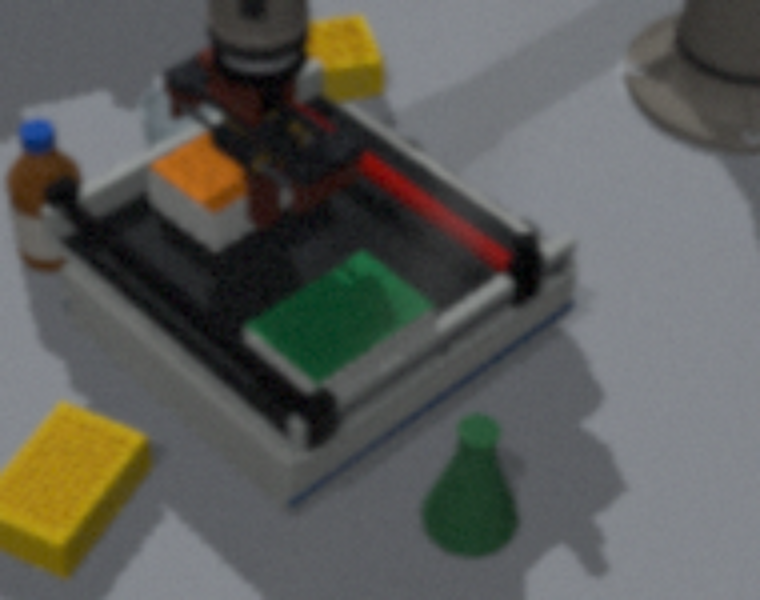

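```bash
python3 -m pendant '[[[0,-0.004,0,0],[0,-0.004,0,0],[0,-0.003,0,0],[0,0,0,0]]]'; python3 -m pendant '[[[0,-0.002,0,0],[0,-0.002,0,0],[0,0,0,0]]]'
```

```text
time: 4.3
tool_pos: [0.5857, -0.0906, 0.12]
orientation: [[-1.0, 0.024, -0.001], [0.024, 1.0, -0.001], [0.001, -0.001, -1.0]]
contact_force: [0.0, -0.4, 1.3]
finger_gap: 0.0008
time: 4.55
tool_pos: [0.5857, -0.0936, 0.12]
orientation: [[-1.0, 0.023, -0.0], [0.023, 1.0, 0.0], [0.001, 0.0, -1.0]]
contact_force: [-0.5, 0.4, -0.1]
finger_gap: 0.0006
```

```bash
python3 -m pendant '[[[0,-0.002,0,0],[0,-0.002,0,0],[0,0,0,0]]]'; python3 -m pendant '[[[0,-0.002,0,0],[0,-0.002,0,0],[0,0,0,0]]]'; python3 -m pendant '[[[0,-0.002,0,0],[0,-0.001,0,0],[0,0,0,0]]]'; python3 look.py 3 scene
```

```text
time: 4.8
tool_pos: [0.5852, -0.0941, 0.12]
orientation: [[-1.0, 0.021, -0.002], [0.021, 1.0, 0.004], [0.002, 0.004, -1.0]]
contact_force: [-2.4, 7.9, 2.6]
finger_gap: 0.0004
time: 5.05
tool_pos: [0.5848, -0.0943, 0.12]
orientation: [[-1.0, 0.018, -0.004], [0.018, 1.0, 0.008], [0.004, 0.008, -1.0]]
contact_force: [-5.6, 16.1, 7.0]
finger_gap: 0.0007
time: 5.3
tool_pos: [0.5846, -0.0944, 0.12]
orientation: [[-1.0, 0.016, -0.005], [0.016, 1.0, 0.011], [0.005, 0.011, -1.0]]
contact_force: [-7.0, 22.3, 9.3]
finger_gap: 0.0006
scene orange 230 px [218. 161.] dep [ 0.6041 -0.145   0.1513] rect [ 601.2 -147.2] [81.9 53.8] 82.8 [[569.0, -184.0], [623.0, -191.0], [633.0, -110.0], [580.0, -103.0]]
scene green 698 px [254. 198.] dep [0.6358 0.0656 0.1512] rect [631.8  64.7] [125.2  81.3] 0.4 [[569.0, 105.0], [569.0, 24.0], [695.0, 25.0], [694.0, 106.0]]
scene red 227 px [275. 170.] dep [ 0.4844 -0.0031  0.1381] rect [478.3   8. ] [200.2  25.3] 88.9 [[464.0, -92.0], [489.0, -92.0], [493.0, 108.0], [468.0, 108.0]]
```

View pics/scene3.png

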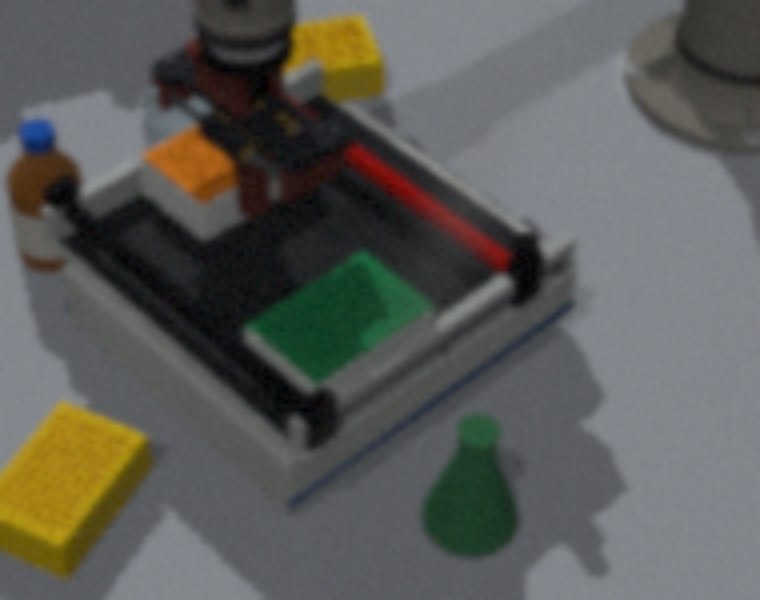

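```bash
python3 -m pendant '[[[0,0.009,0,0],[0,0.01,0,0],[0,0.01,-0.02,0],[0,0.03,-0.04,0],[0,0.04,-0.04,0],[0,0.04,0,0],[0,0.04,0,0],[0,0.04,0,0],[0,0.02,0,0],[0,0,0,0]]]';python3 look.py 4 top scene
```

```text
time: 6.18
tool_pos: [0.5906, 0.1258, 0.2028]
orientation: [[-1.0, 0.015, 0.001], [0.015, 1.0, 0.002], [-0.0, 0.002, -1.0]]
contact_force: [0.2, 0.9, 0.4]
finger_gap: 0.0006
top orange 1139 px [318. 192.] dep [ 0.5667 -0.1465  0.1492] rect [ 568. -146.] [ 80.4 124.8] 88.7 [[505.0, -185.0], [629.0, -188.0], [631.0, -107.0], [506.0, -104.0]]
top green 387 px [252. 162.] dep [0.6532 0.0468 0.1493] rect [637.9  56.5] [125.3  65.6] 3.4 [[573.0, 86.0], [577.0, 20.0], [702.0, 27.0], [698.0, 93.0]]
top red 547 px [289. 221.] dep [ 0.4782 -0.0674  0.1365] rect [478.9 -69.3] [243.3  19.7] 88.7 [[466.0, -191.0], [486.0, -191.0], [491.0, 52.0], [472.0, 53.0]]
scene orange 564 px [227. 157.] dep [ 0.5663 -0.1444  0.1509] rect [ 562.9 -145.8] [ 80.1 129. ] 88.5 [[497.0, -184.0], [626.0, -187.0], [628.0, -107.0], [499.0, -104.0]]
scene green 725 px [254. 198.] dep [0.6367 0.065  0.151 ] rect [631.8  63.4] [ 82.6 124.6] 89.9 [[569.0, 22.0], [694.0, 22.0], [694.0, 105.0], [570.0, 105.0]]
scene red 81 px [246. 149.] dep [ 0.4811 -0.145   0.1384] rect [ 472.8 -148.4] [95.1 21.4] 84.5 [[458.0, -195.0], [479.0, -197.0], [488.0, -102.0], [467.0, -100.0]]
```

View pics/top4.png

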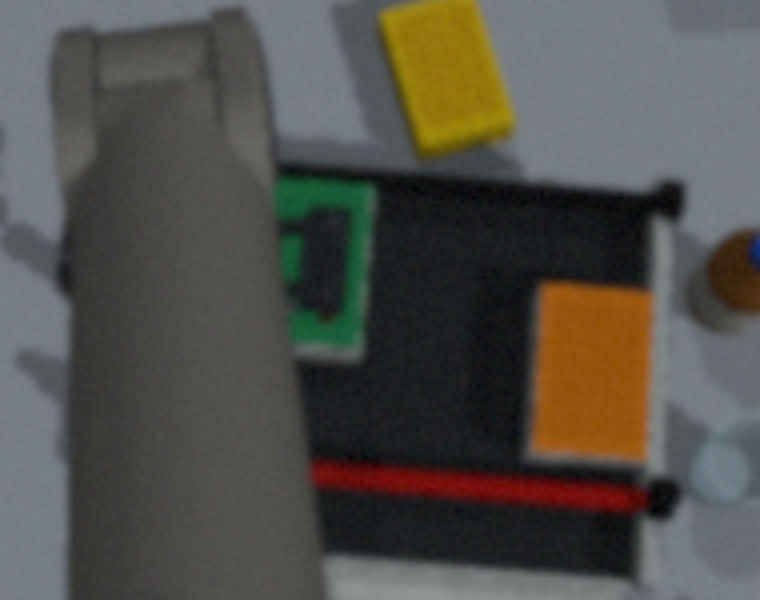

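```bash
python3 -m pendant '[[[0.0139,-0.0351,0,0.4],[0.0139,-0.0351,0,0],[0.0139,-0.0351,0,0],[0.0139,-0.0351,0,0],[0.0139,-0.0351,0,0],[0,0,0,0],[0,0,0.027,0],[0,0,0.027,0],[0,0,0.027,0],[0,0,0,0]]]'; python3 -m pendant '[[[0.006,0,0,0],[0.006,0,0,0],[0.005,0,0,0],[0.005,0,0,0],[0.005,0,0,0],[0,0,0,0]]]'
```

```text
time: 7.12
tool_pos: [0.5128, -0.0566, 0.1181]
orientation: [[-0.999, 0.033, -0.007], [0.033, 0.999, -0.001], [0.007, -0.002, -1.0]]
contact_force: [-0.0, -0.4, 0.7]
finger_gap: 0.0005
time: 7.62
tool_pos: [0.4899, -0.0541, 0.1234]
orientation: [[-1.0, 0.03, 0.003], [0.03, 1.0, 0.0], [-0.003, 0.0, -1.0]]
contact_force: [2.0, -0.8, 0.3]
finger_gap: 0.0004
```

```bash
python3 -m pendant '[[[0.004,0,0,0],[0.004,0,0,0],[0.003,0,0,-0.4],[0,0,0,0],[-0.005,0,0,0],[-0.008,0,0,0],[0,0,-0.04,0],[0,0,-0.04,0],[0,0.035,0,0],[0,0.04,0,0],[0,0.04,0,0],[0,0.04,0,0],[0,0.04,0,0],[0,0,0,0]]]'; python3 look.py 5 top scene
```

```text
time: 8.78
tool_pos: [0.4946, 0.1507, 0.2011]
orientation: [[-1.0, 0.011, -0.002], [0.011, 1.0, 0.003], [0.002, 0.003, -1.0]]
contact_force: [-0.3, 0.1, -0.4]
finger_gap: 0.0005
top orange 1143 px [318. 192.] dep [ 0.567  -0.1462  0.1492] rect [ 567.7 -146.4] [ 80.3 125.1] 89.4 [[505.0, -186.0], [630.0, -187.0], [631.0, -107.0], [506.0, -106.0]]
top green 1062 px [247. 165.] dep [0.6367 0.0646 0.1492] rect [637.4  65.6] [ 80.5 122.4] 88.8 [[575.0, 27.0], [698.0, 24.0], [699.0, 105.0], [577.0, 107.0]]
top red 670 px [279. 228.] dep [ 0.4568 -0.0399  0.1362] rect [457.2 -42.7] [292.1  20. ] 88.7 [[444.0, -189.0], [464.0, -189.0], [470.0, 103.0], [450.0, 104.0]]
scene orange 551 px [227. 157.] dep [ 0.5677 -0.1448  0.151 ] rect [ 564.1 -146.1] [ 81.3 126.5] 88.9 [[500.0, -186.0], [627.0, -188.0], [628.0, -107.0], [502.0, -104.0]]
scene green 719 px [254. 198.] dep [0.6363 0.0647 0.1511] rect [632.3  64.2] [ 82.8 123.1] 88.9 [[570.0, 24.0], [693.0, 22.0], [695.0, 104.0], [572.0, 107.0]]
scene red 309 px [270. 161.] dep [ 0.4622 -0.0434  0.1383] rect [457.2 -45.1] [303.2  22.4] 88.6 [[442.0, -196.0], [465.0, -197.0], [472.0, 106.0], [450.0, 107.0]]
```

View pics/top5.png

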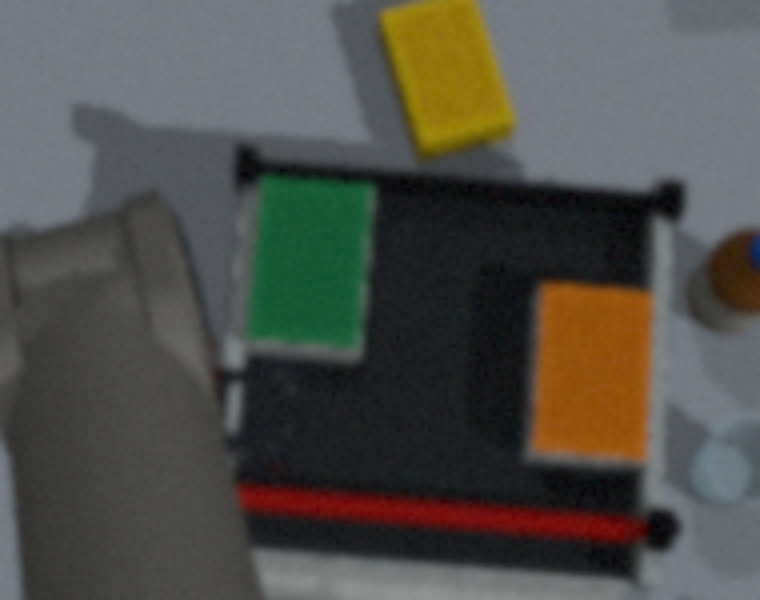

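```bash
python3 -m pendant '[[[0.001,-0.0368,0,0.7],[0.001,-0.0368,0,0],[0.001,-0.0368,0,0],[0.001,-0.0368,0,0],[0.001,-0.0368,0,0],[0.001,-0.0368,0,0],[0.001,-0.0368,0,0],[0,-0.0368,0,0],[0,0,0,0],[0,0,0,0],[0,0,0,0]]]'
```

```text
time: 9.8
tool_pos: [0.4781, -0.1532, 0.2015]
orientation: [[-0.999, 0.037, -0.002], [0.037, 0.999, 0.0], [0.002, 0.0, -1.0]]
contact_force: [0.7, -0.3, -0.4]
finger_gap: 0.0003
```

```bash
python3 -m pendant '[[[-0.006,0.0095,0,-0.8],[0,0,0,0],[0,0,0,0]]]'; python3 -m pendant '[[[0,0,0.02,0],[0,0,0.025,0],[0,0,0.025,0],[0,0,0.01,0],[0,0,0,0],[0,0,0,0]]]'; python3 look.py 6 scene
```

```text
time: 10.05
tool_pos: [0.486, -0.1414, 0.2018]
orientation: [[-1.0, 0.017, -0.0], [0.017, 1.0, 0.0], [0.0, 0.0, -1.0]]
contact_force: [0.3, -0.5, -0.2]
finger_gap: 0.0007
time: 10.55
tool_pos: [0.4854, -0.1432, 0.1221]
orientation: [[-1.0, 0.021, -0.001], [0.021, 1.0, -0.0], [0.001, -0.0, -1.0]]
contact_force: [-0.6, -0.5, 0.3]
finger_gap: 0.0007
scene orange 539 px [226. 157.] dep [ 0.5693 -0.1442  0.1511] rect [ 564.8 -145.5] [ 81.  125.4] 88.0 [[501.0, -184.0], [626.0, -188.0], [629.0, -107.0], [504.0, -103.0]]
scene green 651 px [252. 199.] dep [0.6431 0.0617 0.1513] rect [632.9  64. ] [ 82.6 123.1] 89.4 [[571.0, 23.0], [694.0, 22.0], [695.0, 105.0], [572.0, 106.0]]
scene red 176 px [265. 157.] dep [ 0.4618 -0.062   0.1387] rect [456.2 -67.3] [186.3  21.3] 87.4 [[441.0, -160.0], [463.0, -161.0], [471.0, 25.0], [450.0, 26.0]]
```

View pics/scene6.png

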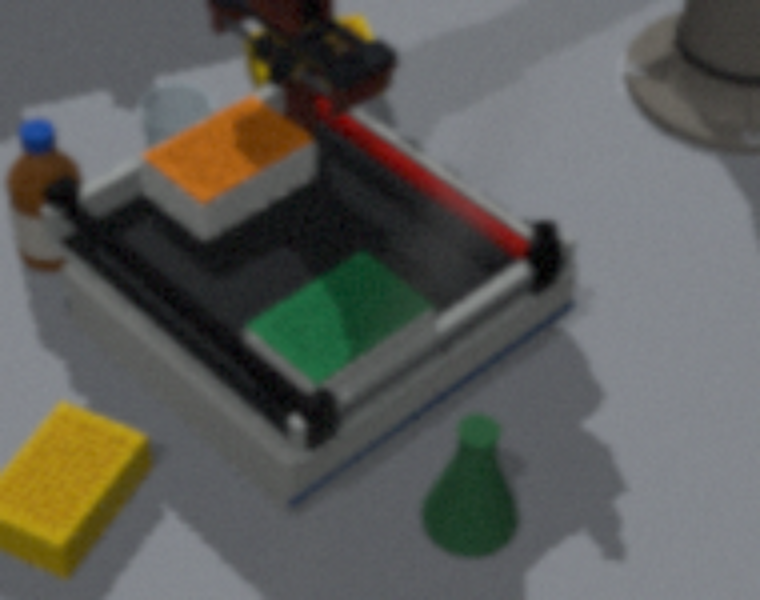

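```bash
python3 -m pendant '[[[-0.004,0,0,0],[-0.005,0,0,0],[-0.005,0,0,0],[-0.005,0,0,0],[-0.005,0,0,0],[-0.005,0,0,0],[-0.005,0,0,0],[-0.005,0,0,0],[-0.005,0,0,0],[-0.005,0,0,0],[-0.004,0,0,0],[-0.003,0,0,0],[0,0,0,0]]]'; python3 look.py 7 scene
```

```text
time: 11.68
tool_pos: [0.5424, -0.1446, 0.1219]
orientation: [[-1.0, 0.021, 0.001], [0.021, 1.0, -0.0], [-0.001, -0.0, -1.0]]
contact_force: [0.2, 0.7, -1.1]
finger_gap: 0.0004
scene orange 568 px [215. 163.] dep [ 0.6173 -0.1447  0.1509] rect [ 615.  -146.9] [ 79.5 125.8] 89.6 [[552.0, -186.0], [678.0, -187.0], [678.0, -108.0], [552.0, -107.0]]
scene green 697 px [254. 198.] dep [0.6364 0.0645 0.1509] rect [632.3  63.3] [ 81.3 123.7] 89.5 [[570.0, 23.0], [694.0, 22.0], [695.0, 103.0], [571.0, 105.0]]
scene red 151 px [267. 159.] dep [ 0.4621 -0.0506  0.138 ] rect [457.2 -53.8] [155.1  20.5] 88.5 [[445.0, -131.0], [465.0, -132.0], [470.0, 23.0], [449.0, 24.0]]
```

View pics/scene7.png

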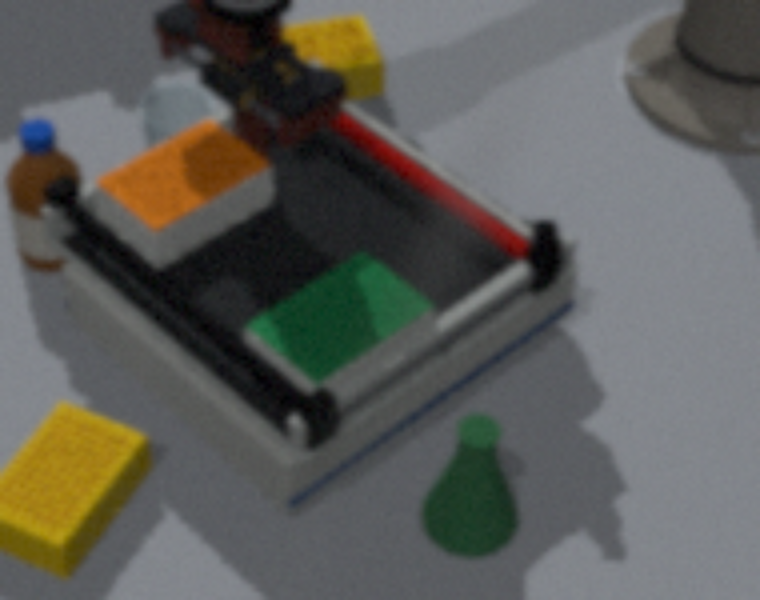

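The plate is sliding straight along the rail, with its front now at x≈0.552. It has about 14 mm to go.

```bash
python3 -m pendant '[[[-0.004,0,0,0],[-0.004,0,0,0],[-0.003,0,0,0],[-0.001,0,0,0],[0,0,0,0]]]'; python3 -m pendant '[[[-0.002,0,0,0],[-0.002,0,0,0],[0,0,0,0]]]'; python3 -m pendant '[[[-0.002,0,0,0],[-0.001,0,0,0],[0,0,0,0]]]'
```

```text
time: 12.15
tool_pos: [0.5539, -0.1448, 0.1219]
orientation: [[-1.0, 0.021, 0.001], [0.021, 1.0, -0.0], [-0.001, -0.0, -1.0]]
contact_force: [0.1, -0.3, -0.0]
finger_gap: 0.0009
time: 12.4
tool_pos: [0.5575, -0.145, 0.1219]
orientation: [[-1.0, 0.021, 0.0], [0.021, 1.0, -0.0], [-0.0, -0.0, -1.0]]
contact_force: [-1.4, -0.4, 1.6]
finger_gap: 0.0009
time: 12.65
tool_pos: [0.5575, -0.145, 0.1216]
orientation: [[-1.0, 0.022, -0.006], [0.022, 1.0, 0.001], [0.006, 0.001, -1.0]]
contact_force: [-10.4, 2.6, 8.1]
finger_gap: 0.0001
```

```bash
python3 -m pendant '[[[0.006,0,0,0],[0.008,0,0,0],[0.003,0,-0.03,0],[0,0,-0.04,0],[0,0,-0.01,0],[0,0.035,0,0],[0,0.04,0,0],[0,0.04,0,0],[0,0.04,0,0],[0,0.04,0,0],[0,0.03,0,0],[0,0.02,0,0],[0,0,0,0]]]'; python3 look.py 8 top scene
python3 - <<'E'
from h import *
for n in('top8','scene8'):
    d=dict(np.load(''+n+'.npz'));r=meas(d,n)
    for k in ('orange','green'):
        c=np.array(r[k][0])/1000-[.5738,-.0397];t=np.radians(-1.3);R=np.array([[np.cos(t),-np.sin(t)],[np.sin(t),np.cos(t)]]);print(k,(c@R*1000).round(1))
E
```

```text
time: 13.73
tool_pos: [0.5484, 0.1066, 0.2019]
orientation: [[-1.0, 0.013, 0.001], [0.013, 1.0, 0.003], [-0.001, 0.003, -1.0]]
contact_force: [-0.3, 0.2, -0.7]
finger_gap: 0.0003
top orange 1101 px [319. 171.] dep [ 0.6321 -0.1477  0.1494] rect [ 632.6 -148.9] [ 83.7 124.8] 88.9 [[569.0, -189.0], [694.0, -192.0], [696.0, -108.0], [571.0, -106.0]]
top green 340 px [254. 157.] dep [0.6624 0.0467 0.1495] rect [658.2  45.5] [80.2 41.7] 3.7 [[617.0, 64.0], [620.0, 22.0], [700.0, 27.0], [697.0, 69.0]]
top red 493 px [293. 229.] dep [ 0.456  -0.0802  0.1362] rect [456.7 -79.2] [219.1  19.8] 88.9 [[445.0, -189.0], [464.0, -189.0], [469.0, 30.0], [449.0, 30.0]]
scene orange 590 px [212. 165.] dep [ 0.6326 -0.1453  0.151 ] rect [ 629.2 -146.9] [ 80.5 126.9] 88.9 [[565.0, -186.0], [692.0, -188.0], [693.0, -108.0], [567.0, -105.0]]
scene green 728 px [254. 198.] dep [0.6361 0.0656 0.1509] rect [632.9  63.6] [ 82.1 122.7] 88.8 [[571.0, 24.0], [693.0, 21.0], [695.0, 103.0], [572.0, 106.0]]
scene red 222 px [261. 154.] dep [ 0.4616 -0.0817  0.1377] rect [455.3 -96.8] [199.1  24.3] 89.9 [[443.0, -19
[... 412 characters left out ...]
56  -0.0802  0.1362] rect [456.7 -79.2] [219.1  19.8] 88.9 [[445.0, -189.0], [464.0, -189.0], [469.0, 30.0], [449.0, 30.0]]
orange [  61.3 -107.8]
green [82.4 87.1]
scene8 orange 590 px [212. 165.] dep [ 0.6326 -0.1453  0.151 ] rect [ 629.2 -146.9] [ 80.5 126.9] 88.9 [[565.0, -186.0], [692.0, -188.0], [693.0, -108.0], [567.0, -105.0]]
scene8 green 728 px [254. 198.] dep [0.6361 0.0656 0.1509] rect [632.9  63.6] [ 82.1 122.7] 88.8 [[571.0, 24.0], [693.0, 21.0], [695.0, 103.0], [572.0, 106.0]]
scene8 red 222 px [261. 154.] dep [ 0.4616 -0.0817  0.1377] rect [455.3 -96.8] [199.1  24.3] 89.9 [[443.0, -196.0], [467.0, -196.0], [468.0, 3.0], [443.0, 3.0]]
orange [  57.8 -105.9]
green [ 56.7 104.6]
```

View pics/top8.png

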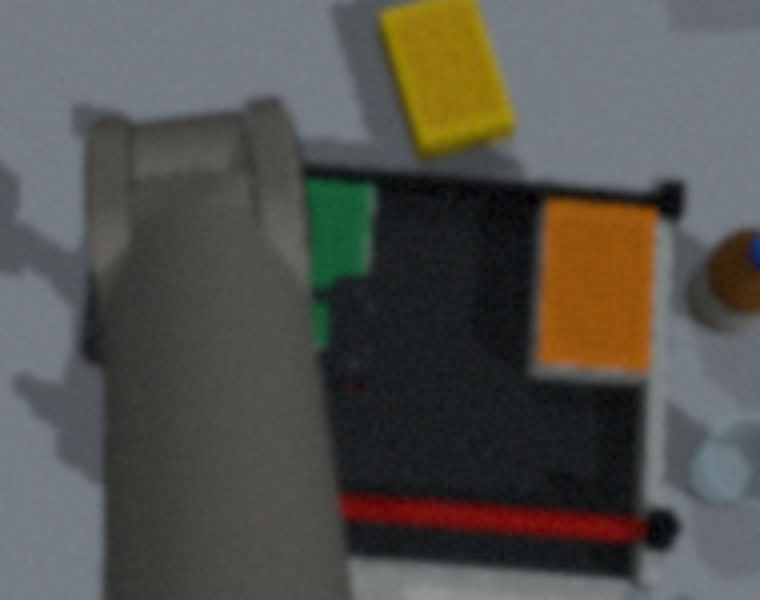

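Orange is at about (61.3,−107.8) in the shaker frame, square to it. I'll give it one gentle sideways push to confirm it's flush with the rail.

```bash
python3 -m pendant '[[[-0.0146,-0.029,0,0.3],[-0.0146,-0.029,0,0],[-0.0146,-0.029,0,0],[-0.0146,-0.029,0,0],[-0.0146,-0.029,0,0],[-0.0146,-0.029,0,0],[0,0,0,0],[0,0,0,0]]]'
```

```text
time: 14.5
tool_pos: [0.6313, -0.0808, 0.202]
orientation: [[-0.999, 0.033, 0.0], [0.033, 0.999, -0.002], [-0.0, -0.002, -1.0]]
contact_force: [-0.1, 0.2, -0.3]
finger_gap: 0.0008
```

```bash
python3 -m pendant '[[[0,0.008,0,-0.6],[0,0,0,0],[0,0,0.025,0],[0,0,0.03,0],[0,0,0.025,0],[0,0,0,0],[0,0,0,0]]]'; python3 -m pendant '[[[0,-0.005,0,0],[0,-0.005,0,0],[0,-0.004,0,0],[0,-0.003,0,0],[0,-0.002,0,0],[0,0,0,0]]]'
```

```text
time: 15.08
tool_pos: [0.6308, -0.0662, 0.1213]
orientation: [[-1.0, 0.014, -0.003], [0.014, 1.0, 0.001], [0.003, 0.001, -1.0]]
contact_force: [0.7, -0.3, -0.0]
finger_gap: 0.0005
time: 15.58
tool_pos: [0.6317, -0.0878, 0.1225]
orientation: [[-1.0, 0.017, 0.001], [0.017, 1.0, -0.0], [-0.001, -0.0, -1.0]]
contact_force: [-0.6, -0.4, 0.0]
finger_gap: 0.0005
```

```bash
python3 -m pendant '[[[0,-0.003,0,0],[0,-0.003,0,0],[0,-0.002,0,0],[0,0,0,0]]]'; python3 -m pendant '[[[0,-0.0015,0,0],[0,-0.0015,0,0],[0,0,0,0]]]'
```

```text
time: 15.92
tool_pos: [0.6313, -0.0952, 0.1219]
orientation: [[-1.0, 0.016, -0.0], [0.016, 1.0, 0.0], [0.0, 0.0, -1.0]]
contact_force: [-0.5, -0.6, -0.1]
finger_gap: 0.0004
time: 16.17
tool_pos: [0.6313, -0.0954, 0.1219]
orientation: [[-1.0, 0.014, -0.001], [0.014, 1.0, 0.003], [0.001, 0.003, -1.0]]
contact_force: [-1.0, 5.3, 2.5]
finger_gap: 0.0004
```

```bash
python3 -m pendant '[[[0,0.008,0,0],[0,0.01,0,0],[0,0,-0.02,0],[0,0,-0.03,0],[0,0,-0.03,0],[0,0,0,0],[0.025,0.001,0,0.2],[0.025,0.001,0,0.2],[0.025,0.001,0,0],[0.025,0.001,0,0],[0.025,0.001,0,0],[0.025,0.001,0,0],[0.025,0,0,0],[0.02,0,0,0],[0,0,0,0],[0,0,0,0],[0,0,0,0]]]'
```

```text
time: 17.58
tool_pos: [0.4379, -0.0694, 0.2022]
orientation: [[-1.0, 0.022, 0.001], [0.022, 1.0, -0.0], [-0.001, -0.0, -1.0]]
contact_force: [0.4, 1.1, 0.8]
finger_gap: 0.001
```

```bash
python3 look.py 9 scene
```

```text
scene orange 589 px [212. 165.] dep [ 0.6319 -0.1459  0.1509] rect [ 629.2 -147.3] [ 81.  126.4] 89.7 [[566.0, -187.0], [692.0, -188.0], [693.0, -107.0], [566.0, -106.0]]
scene green 724 px [254. 198.] dep [0.6365 0.0646 0.1511] rect [632.2  63.8] [ 83.6 123.4] 89.3 [[570.0, 23.0], [693.0, 21.0], [694.0, 105.0], [571.0, 106.0]]
scene red 225 px [262. 155.] dep [ 0.4614 -0.0778  0.1375] rect [456.1 -85.4] [218.4  21.7] 88.9 [[443.0, -194.0], [465.0, -195.0], [469.0, 24.0], [447.0, 24.0]]
```

View pics/scene9.png

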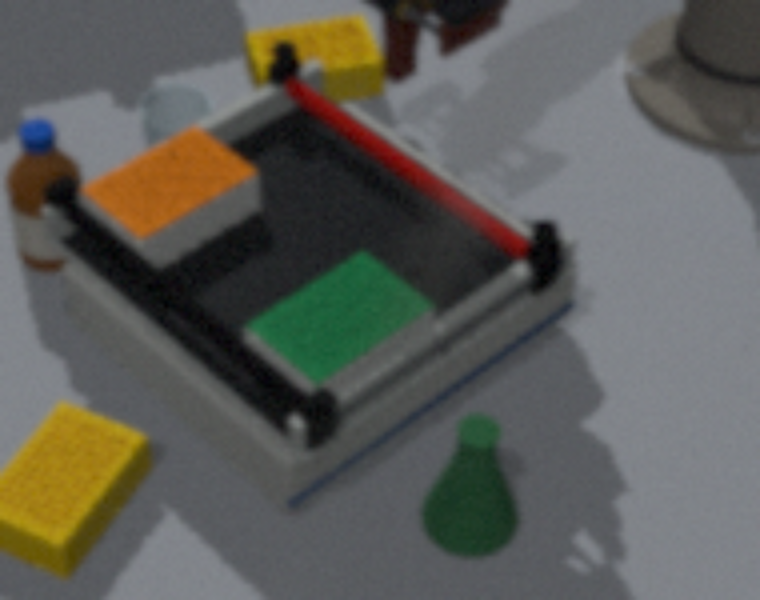

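```bash
python3 - <<'E'
from h import *
d=dict(np.load('top0.npz'))
for v in range(222,262,2):
    m=np.zeros((384,512),bool);m[v,286:291]=1
    print(v,depthpts(d,m).mean(0).round(3),d['pixels'][v,288])
E
python3 -m pendant '[[[0.008,0,0,0],[0,0,0,0],[0,0,0,0]]]'
```

```text
222 [ 0.476 -0.064  0.138] [109   7   4]
224 [ 0.472 -0.066  0.12 ] [72 13 13]
226 [ 0.468 -0.068  0.107] [26 22 24]
228 [ 0.462 -0.068  0.105] [24 24 25]
230 [ 0.456 -0.069  0.106] [21 27 30]
232 [ 0.45  -0.069  0.105] [29 29 30]
234 [ 0.444 -0.069  0.105] [22 29 27]
236 [ 0.438 -0.069  0.106] [27 33 34]
238 [ 0.433 -0.07   0.105] [29 30 34]
240 [ 0.427 -0.07   0.104] [40 42 44]
242 [ 0.421 -0.071  0.102] [ 99 102 103]
244 [ 0.417 -0.073  0.08 ] [110 113 113]
246 [ 0.41  -0.073  0.083] [115 120 119]
248 [ 0.405 -0.073  0.083] [127 131 130]
250 [ 0.399 -0.074  0.082] [130 132 136]
252 [ 0.393 -0.074  0.08 ] [120 122 124]
254 [ 0.387 -0.075  0.073] [70 73 75]
256 [ 0.381 -0.076  0.066] [55 57 61]
258 [ 0.377 -0.083 -0.001] [ 93  98 104]
260 [ 0.371 -0.083 -0.   ] [ 96  99 106]
time: 17.88
tool_pos: [0.4287, -0.0695, 0.2018]
orientation: [[-1.0, 0.023, -0.0], [0.023, 1.0, -0.0], [0.0, -0.0, -1.0]]
contact_force: [-0.3, 0.2, 0.5]
finger_gap: 0.0006
```

```bash
python3 -m pendant '[[[0,0,0.02,0],[0,0,0.02,0],[0,0,0.02,0],[0,0,0.02,0],[0,0,0,0],[0,0,0,0]]]'; python3 look.py 10 scene
```

```text
time: 18.38
tool_pos: [0.4283, -0.0697, 0.1215]
orientation: [[-1.0, 0.023, -0.002], [0.023, 1.0, -0.001], [0.002, -0.001, -1.0]]
contact_force: [0.0, -0.7, -0.1]
finger_gap: 0.0002
scene orange 586 px [212. 165.] dep [ 0.6314 -0.146   0.151 ] rect [ 629.4 -146.9] [ 80.5 125.6] 89.0 [[566.0, -186.0], [691.0, -188.0], [693.0, -108.0], [567.0, -106.0]]
scene green 727 px [254. 198.] dep [0.6367 0.0652 0.1511] rect [632.1  63.8] [ 83.1 124.7] 89.3 [[569.0, 23.0], [694.0, 22.0], [695.0, 105.0], [570.0, 106.0]]
scene red 219 px [261. 155.] dep [ 0.462  -0.0839  0.1381] rect [455.7 -90.6] [207.9  23.1] 89.0 [[442.0, -194.0], [466.0, -195.0], [469.0, 13.0], [446.0, 14.0]]
```

View pics/scene10.png

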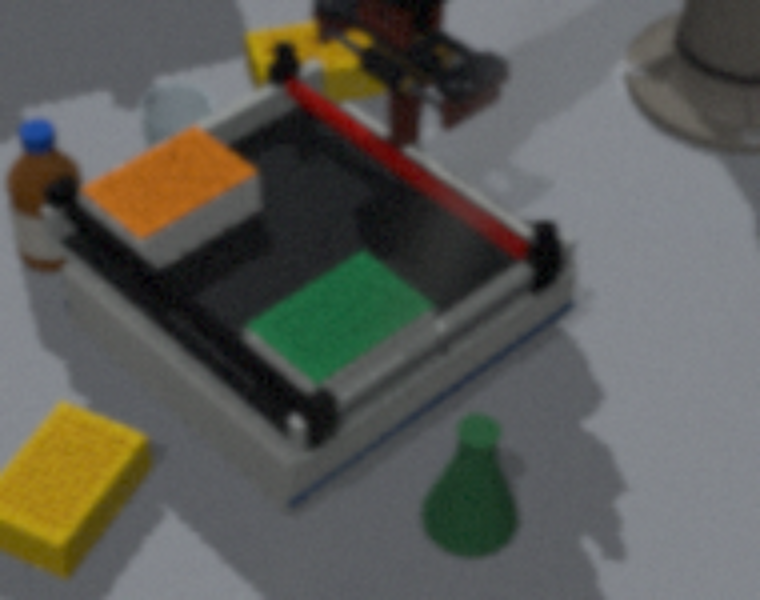

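```bash
python3 -m pendant '[[[-0.004,0,0,0],[-0.005,0,0,0],[-0.006,0,0,0],[-0.006,0,0,0],[-0.006,0,0,0],[-0.006,0,0,0],[-0.006,0,0,0],[-0.006,0,0,0],[-0.006,0,0,0],[-0.006,0,0,0],[-0.006,0,0,0],[-0.006,0,0,0],[-0.006,0,0,0],[-0.006,0,0,0],[-0.006,0,0,0],[-0.005,0,0,0],[-0.004,0,0,0],[0,0,0,0]]]'; python3 look.py 11 scene
```

```text
time: 19.93
tool_pos: [0.5261, -0.0717, 0.1219]
orientation: [[-1.0, 0.023, 0.001], [0.023, 1.0, -0.0], [-0.001, -0.0, -1.0]]
contact_force: [-0.5, 1.3, 0.3]
finger_gap: 0.0002
scene orange 602 px [212. 165.] dep [ 0.6309 -0.1467  0.1508] rect [ 627.7 -147.2] [ 80.3 129.1] 89.3 [[563.0, -187.0], [692.0, -188.0], [693.0, -108.0], [564.0, -106.0]]
scene green 652 px [252. 199.] dep [0.6428 0.0622 0.151 ] rect [634.6  64. ] [ 83.2 119.4] 88.8 [[574.0, 24.0], [693.0, 21.0], [695.0, 104.0], [576.0, 107.0]]
scene red 310 px [249. 170.] dep [ 0.5489 -0.0533  0.138 ] rect [544.3 -59.9] [272.3  24. ] 87.8 [[527.0, -196.0], [551.0, -196.0], [562.0, 76.0], [538.0, 77.0]]
```

View pics/scene11.png

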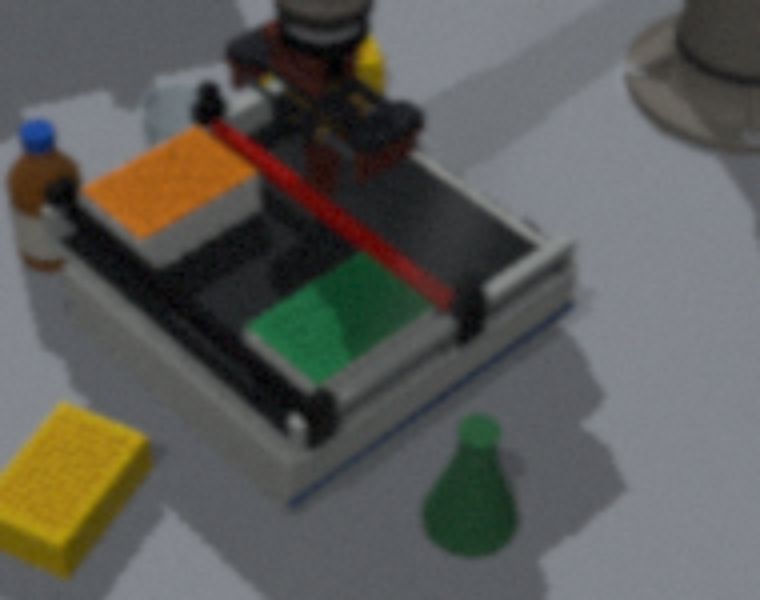

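The bar has slid to about 13 mm short of the plates. I'll close the rest slowly and watch the force.

```bash
python3 -m pendant '[[[-0.003,0,0,0],[-0.003,0,0,0],[-0.003,0,0,0],[0,0,0,0]]]'; python3 -m pendant '[[[-0.002,0,0,0],[-0.002,0,0,0],[0,0,0,0]]]';python3 -m pendant '[[[-0.0015,0,0,0],[-0.0015,0,0,0],[0,0,0,0]]]'
```

```text
time: 20.32
tool_pos: [0.5343, -0.0722, 0.122]
orientation: [[-1.0, 0.023, 0.0], [0.023, 1.0, -0.0], [-0.0, -0.0, -1.0]]
contact_force: [-1.6, -0.6, 1.8]
finger_gap: 0.0007
time: 20.57
tool_pos: [0.5381, -0.0722, 0.1219]
orientation: [[-1.0, 0.023, 0.0], [0.023, 1.0, -0.0], [-0.0, -0.0, -1.0]]
contact_force: [-3.3, 0.5, 1.9]
finger_gap: 0.0006
time: 20.82
tool_pos: [0.5408, -0.0723, 0.1219]
orientation: [[-1.0, 0.023, -0.0], [0.023, 1.0, -0.0], [0.0, -0.0, -1.0]]
contact_force: [-4.2, -1.3, 2.9]
finger_gap: 0.0005
```

```bash
python3 -m pendant '[[[-0.0015,0,0,0],[-0.0015,0,0,0],[0,0,0,0]]]';python3 -m pendant '[[[-0.0015,0,0,0],[-0.001,0,0,0],[0,0,0,0]]]'
```

```text
time: 21.07
tool_pos: [0.5411, -0.0723, 0.1216]
orientation: [[-1.0, 0.023, -0.006], [0.023, 1.0, 0.001], [0.006, 0.0, -1.0]]
contact_force: [-11.0, -0.4, 7.6]
finger_gap: 0.0009
time: 21.32
tool_pos: [0.5412, -0.0722, 0.1213]
orientation: [[-1.0, 0.024, -0.01], [0.023, 1.0, 0.001], [0.01, 0.001, -1.0]]
contact_force: [-18.3, 0.5, 15.5]
finger_gap: 0.0006
```

The bar stopped solidly with 18 N on it, so it's snug. Backing off and checking.

```bash
python3 -m pendant '[[[0.006,0,0,0],[0.01,0,0,0],[0.005,0,-0.02,0],[0,0,-0.03,0],[0,0,-0.04,0],[0,0.035,0,0],[0,0.04,0,0],[0,0.04,0,0],[0,0.04,0,0],[0,0.04,0,0],[0,0.04,0,0],[0,0.04,0,0],[0,0.04,0,0],[0,0.02,0,0],[0,0,0,0]]]'; python3 look.py 12 top scene
python3 - <<'E'
from h import *
t=np.radians(-1.3);R=np.array([[np.cos(t),-np.sin(t)],[np.sin(t),np.cos(t)]])
d=dict(np.load('top12.npz'));r=meas(d)
for k in r: print(k,((np.array(r[k][0])/1000-[.5738,-.0397])@R*1000).round(1))
E
```

```text
time: 22.57
tool_pos: [0.5321, 0.2708, 0.2119]
orientation: [[-1.0, 0.014, 0.002], [0.014, 1.0, 0.004], [-0.002, 0.004, -1.0]]
contact_force: [-0.6, 0.1, -0.1]
finger_gap: 0.0007
top orange 1098 px [319. 171.] dep [ 0.6315 -0.1479  0.149 ] rect [ 632.5 -149. ] [ 83.3 125.1] 88.9 [[569.0, -189.0], [694.0, -192.0], [696.0, -109.0], [571.0, -106.0]]
top green 1058 px [247. 164.] dep [0.6369 0.0651 0.1492] rect [637.8  64.7] [ 78.5 122.3] 89.1 [[576.0, 26.0], [698.0, 25.0], [700.0, 103.0], [577.0, 105.0]]
top red 620 px [281. 193.] dep [ 0.5589 -0.0399  0.1362] rect [560.6 -39.4] [305.5  20.5] 88.9 [[547.0, -192.0], [568.0, -192.0], [574.0, 113.0], [553.0, 114.0]]
scene orange 602 px [212. 165.] dep [ 0.6311 -0.1457  0.1509] rect [ 628.8 -148.5] [ 83.5 127.8] 89.2 [[564.0, -189.0], [692.0, -191.0], [693.0, -108.0], [566.0, -106.0]]
scene green 701 px [253. 199.] dep [0.639  0.0656 0.1508] rect [636.1  63.3] [ 82.7 118.3] 88.7 [[576.0, 23.0], [694.0, 21.0], [696.0, 103.0], [578.0, 106.0]]
scene red 202 px [248. 173.] dep [ 0.5622 -0.0486  0.1375] rect [558.7 -46. ] [231.   24.2] 89.0 [[545.0, -161.0], [569.0, -162.0], [573.0, 69.0], [549.0, 70.0]]
 orange 1098 px [319. 171.] dep [ 0.6315 -0.1479  0.149 ] rect [ 632.5 -149. ] [ 83.3 125.1] 88.9 [[569.0, -189.0], [694.0, -192.0], [696.0, -109.0], [571.0, -106.0]]
 green 1058 px [247. 164.] dep [0.6369 0.0651 0.1492] rect [637.8  64.7] [ 78.5 122.3] 89.1 [[576.0, 26.0], [698.0, 25.0], [700.0, 103.0], [577.0, 105.0]]
 red 620 px [281. 193.] dep [ 0.5589 -0.0399  0.1362] rect [560.6 -39.4] [305.5  20.5] 88.9 [[547.0, -192.0], [568.0, -192.0], [574.0, 113.0], [553.0, 114.0]]
orange [  61.2 -108. ]
green [ 61.6 105.9]
red [-13.2   0. ]
```

View pics/top12.png

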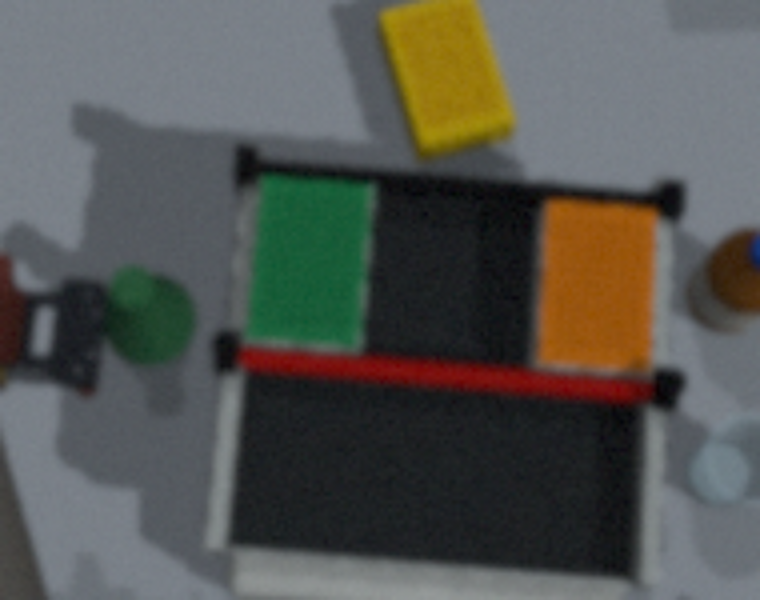

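View pics/scene12.png

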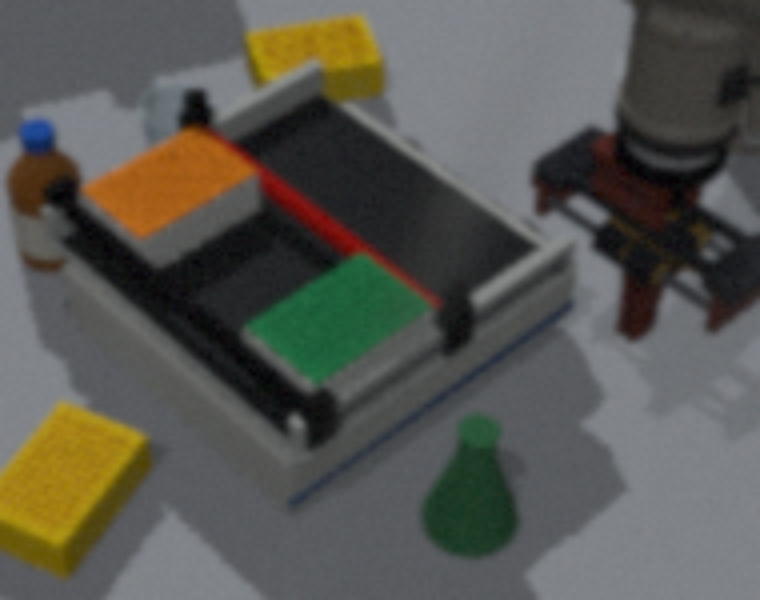

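The bar (top crop y≈375) lies against the fronts of both plates. The plates measure (61.2,−108) and (61.6,105.9), square in their corners. The bar axis is at x≈−12/−13, and the glassware hasn't moved. The robot is clear, so I'm handing in.

```bash
python3 -c "
from plant import robot
print(robot.observe()['contact_force']);print(robot.sign_off())"
```

```text
[ 0.23447569 -0.62278131 -0.09164793]
the job is handed in; nothing more can be done
None
```

The shaker is ready to run, and I handed the job in at about 22.7 s. I pushed the orange-topped plate sideways flush to the right rail, then back against the black bar. A second light side push met the rail at once. Last, I slid the red clamp bar back until it stopped solidly, at about 18 N, against both plates.

One extra step: the gap between the clamp bar and the plate was too narrow for the fingers, so I first slid the bar forward to its front end.

**Last checks (top view, shaker frame; accuracy about 2 mm):**

| Item | Measured | Target |
|---|---|---|
| Orange plate | (61.2, −108.0) mm, square | (61, −107) mm |
| Green plate | (61.6, 105.9) mm | (61, 107) mm |
| Clamp bar | axis x ≈ −13 mm, joint about 0.102 | about 0.103 |

- **Disagreement:** earlier scene-camera outlines put both plates about 3–4 mm further forward than the top view. They did so for the untouched green plate too, so I took it as camera offset.
- **Glassware:** it looked unmoved in the pictures; I did not measure it.
- **Forces:** the highest I read at the wrist was about 25 N, and the gripper was clear of everything at hand-in.

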